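Bin a dead battery and ease the spring flap shut

TASK

Put the dead blue 9 V block battery into the open green battery bin. Then bring the bin's white spring flap down by its black bar and ease it fully shut: it must not snap or slam.

Things in the scene. Friction and masses are not known exactly. Their poses are not given: they have to be found in the camera images.
- battery: dead 9 V block battery, blue, lying flat on the desk: 26 (its x) x 49 (its y) x 17 mm high, 45 g. Origin at the centre of its underside. It lies among a black inline box (26 x 32 x 21 mm) and a grey relay (24 x 36 x 32 mm); they may trade places.
- battery_bin: green open-topped battery bin, fixed to the desk in front of the laptop: 96 (its x) x 112 (its y) x 95 mm high, walls and floor 4 mm. Origin at the centre of its underside, z up. The flap's hinge line runs along the bin's y at x = +50, z = +100 mm; the bar side of the bin is -x.
- bin_flap (a joint): hinge of the white spring flap, rad: 0 fully shut (level on the bin), 1.7 parked open (upright, leaning slightly back), as it starts; turns about the bin's +y. Over-centre spring: above about 1.45 it stays open by itself (about 0.8 N at the bar starts it down); below, spring and weight pull it shut, harder the lower it is (up to about 2.8 N at the bar); let go there, it slams.
- flap_bar (a point): centre of the black round bar on the flap's free edge: 14 mm thick, along the bin's y, 148 mm from the hinge line, between two side arms 86 mm apart inside; a 41 mm window lies between bar and flap plate. Its height is 247 mm parked open, 100 mm shut (then 98 mm to -x of the bin's centre, 50 mm clear of the wall). Site axes are the flap's: x from bar to hinge, y along the bar.

How it is judged:
By the outcome, as a careful person would: the job done as asked, in the order asked, and still so for the second after the job is handed in, with the robot touching nothing.
It also fails if it takes over 56 s, if anything falls off the work surface, if the arm or the gripper's body presses on something with over 40 N, if the wrist force passes 120 N, or if a joint passes its speed limit or range.

ROBOT

A 6-joint arm with a two-finger parallel gripper is mounted at the origin on a cart in front of the work surface, level with it; the furniture and walls round the work are solid. World frame = base frame: x ahead of the robot, y to its left, z up, the work surface at z = 0. Lengths are in mm, angles in rad, forces in N, time in s.
With the tool pointing down it reaches from about 400 to 925 mm from the base axis. Payload 12.5 kg.
Tool frame: the origin (TCP) lies midway between the tips of the shut fingers; the grasp point (between the pads) lies 19 mm behind it; z points along the fingers, y is the line along which they close (so a half turn about z gives the same grasp; the last joint's range is limited). The gripper opens to 95 mm and grips with 3 to 60 N. Pads are 20 mm wide; open, the fingers measure 119 mm over their backs; the gripper's body (75 mm by 180 mm) begins 59 mm behind the grasp point.
Start: joints at [-1.378, 0.491, 1.559, -0, 1.092, -0.106], TCP at [184.006, -597.318, 214.661] pointing down, gripper open.
Joint ranges: [-3.1, 3.1], [-0.84, 2.19], [0.05, 2.79], [-1.13, 4.28], [0.06, 2.93], [-2.69, 2.69]. Speed limits (rad/s): [2.22, 2.22, 2.79, 3.14, 3.14, 3.14].

INTERFACE

Orientations are given as [roll, pitch, yaw] about the fixed x, y, z axes, in that order (R = Rz(yaw) Ry(pitch) Rx(roll)).
In Python, from cell import state, read_camera, camera_info, env gives the robot as it stands.
- The arm moves only by the tool move_arm, never from a script. Its argument "commands" is a list of rows, each a list of 3 entries, a list of its own where there are three numbers: the shift along the world's x, y, z in cm, then the turn, a rotation vector about the world's x, y, z in degrees, then the opening, from 0 (shut) to 1 (fully open). A call has 1 to 10 rows; each row shifts and turns the commanded pose from where the row before left it; what a row does not reach is not made up. A row lasts 1/10 s, in which the tool goes at most 50 mm and 8.59 degrees, less where a joint would pass 70% of its speed; a pose out of reach is approached as far as the arm can. A call with a gripper value outside its range is refused whole. The fingers move at their own pace and stop on an object; the grip force is fixed at half the most. Time passes only in rows, so rows that do not move let the fingers close. It gives the time, the measured TCP pose, the force, the opening and the grip force at its end, in the units of the state.
- state(): the state, without advancing time (a new reading comes with each control period).
- read_camera(name): name is "side" or "top"; returns the picture (384x512x3 uint8, blue, green, red); there is no depth.
- camera_info(name): a dict with "K" (3x3 intrinsics, pixels), "k1" (the pictures are not rectified: a ray, as slopes to the right and down, at radius r is drawn at 1 + k1 r^2 times it, then the intrinsics apply), "cam_to_world" (4x4, takes a point from camera to world coordinates). Camera axes: x right, y down, z forward; pixel columns grow to the right and rows downward; lengths in mm; the calibration is good to about 2 mm. A picture is of the moment at which its call begins. camera_info takes no time and is no camera call.
- env.job_done(): hands the job in; it is judged then, once.
The state is a dict: "t": time; "joints": joint angles; "qvel": joint speeds; "tau": joint torques, N m; "eef_pos": TCP position; "tcp_rot": TCP orientation; "ft_force": force on the tool from outside, world axes, zero at the start; "moment": the same for the moment, N m; "opening": opening from 0.0 (shut) to 1.0 (fully open); "grip_force": force on a finger pad.
Only numpy, scipy, OpenCV 4.12 (cv2) and the standard library are available. Lean on these libraries where they do the work, as an engineer would, in place of code of your own. Each camera call takes 0.05 s, during which the arm holds its last target. There are 200 camera calls.

## Working session

There is one attempt and no reset: what is moved stays moved. The work goes in short steps, Python scripts to look and compute and a tool call to move; the robot and the scene stay as the last step left them, time stands still between calls to the robot, and variables do not carry over. Pictures are saved under pics/ and viewed, at most 10 in all, crops included, and the job is handed in when it is done.

Besides the shell and the picture viewer there is one more tool, called in YAML: its name, and indented under it one key for each argument. move_arm: Moves the arm, as the interface text tells. Its arguments: {"type":"object","properties":{"commands":{"type":"array"}},"required":["commands"]}

```bash
mkdir -p pics
python3 - <<'E'
from cell import state, read_camera, camera_info
import cv2
for n in("side","top"):
    cv2.imwrite(f"pics/{n}0.png",read_camera(n)); c=camera_info(n); print(n,c)
print(state())
E
```

```text
side {'K': array([[463.11034752,   0.        , 261.54071944],
       [  0.        , 463.11034752, 189.12541308],
       [  0.        ,   0.        ,   1.        ]]), 'k1': 0.010441449319759601, 'cam_to_world': array([[-9.97529295e-01, -3.56196754e-02,  6.05519900e-02,
         4.61124632e+02],
       [-6.93883535e-02,  6.34276336e-01, -7.69986225e-01,
         8.06816786e+02],
       [-1.09800349e-02, -7.72285419e-01, -6.35180817e-01,
         8.30252639e+02],
       [ 0.00000000e+00,  0.00000000e+00,  0.00000000e+00,
         1.00000000e+00]])}
top {'K': array([[359.37943959,   0.        , 255.23407619],
       [  0.        , 359.37943959, 189.86454948],
       [  0.        ,   0.        ,   1.        ]]), 'k1': -0.09578751549364892, 'cam_to_world': array([[-2.63349662e-02, -9.91095762e-01,  1.30520728e-01,
         4.27575198e+02],
       [-9.99504119e-01,  2.83602842e-02,  1.36825036e-02,
        -8.15538572e+01],
       [-1.72622763e-02, -1.30095677e-01, -9.91351163e-01,
         9.19150755e+02],
       [ 0.00000000e+00,  0.00000000e+00,  0.00000000e+00,
         1.00000000e+00]])}
{'t': 0.1, 'joints': array([-1.37758935e+00,  4.91492326e-01,  1.55937197e+00, -3.10352820e-06,
        1.09172063e+00, -1.05568560e-01]), 'qvel': array([-8.98558725e-05, -1.78150815e-03, -1.29764920e-03, -1.96906825e-04,
       -8.24014264e-05,  2.54604177e-03]), 'tau': array([ 3.28300506e-03, -6.13623548e+01, -2.58605719e+01,  6.93896413e-02,
        4.69917257e-02, -4.21077232e-05]), 'eef_pos': array([ 183.96765526, -597.08920455,  214.13020737]), 'tcp_rot': array([-3.14060562e+00, -1.01820754e-04,  2.98776914e-01]), 'ft_force': array([-0.69598431, -0.14874611, -0.79567594]), 'moment': array([0.03249332, 0.01165191, 0.02437734]), 'grip_force': 0.0, 'opening': 0.9982696627141331}
```

View pics/side0.png

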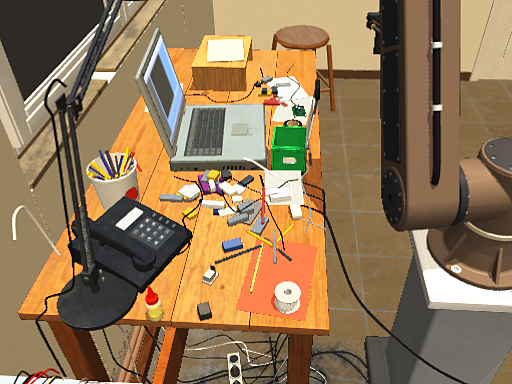

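View pics/top0.png

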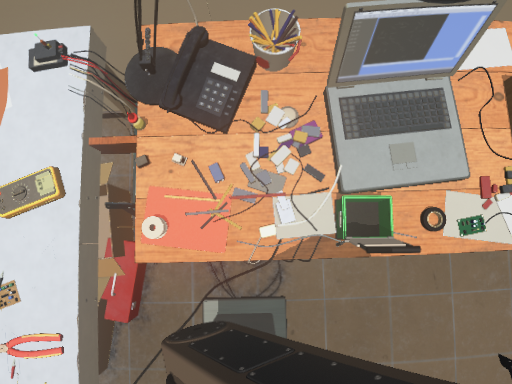

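```bash
cat > h.py <<'E'
import numpy as np, cv2
from cell import camera_info
def cam(n):
    c=camera_info(n); T=np.array(c["cam_to_world"]); return np.array(c["K"]),np.array([c["k1"],0,0,0,0.]),T
def pix2z(n,uv,z):
    K,D,T=cam(n); p=cv2.undistortPoints(np.array(uv,float).reshape(-1,1,2),K,D).reshape(-1,2)
    d=np.c_[p,np.ones(len(p))]@T[:3,:3].T; return T[:3,3]+d*((z-T[2,3])/d[:,2])[:,None]
def proj(n,P):
    K,D,T=cam(n); R=T[:3,:3].T; return cv2.projectPoints(np.array(P,float).reshape(-1,3),cv2.Rodrigues(R)[0],-R@T[:3,3],K,D)[0].reshape(-1,2)
E
python3 - <<'E'
import cv2
t=cv2.imread('pics/top0.png');s=cv2.imread('pics/side0.png')
I=cv2.INTER_CUBIC
a=cv2.resize(t[180:260,330:430],None,fx=4,fy=4,interpolation=I)      # bin top
b=cv2.resize(t[140:190,130:230],None,fx=4,fy=4,interpolation=I)
c=cv2.resize(s[70:190,240:340],None,fx=4,fy=4,interpolation=I)
d=cv2.resize(s[225:325,190:290],None,fx=4,fy=4,interpolation=I)[:120]
import numpy as np
cv2.imwrite('pics/c1.png',np.hstack([np.vstack([a,b[:160]]),c]))
E
```

```text
(no output)
```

View pics/c1.png

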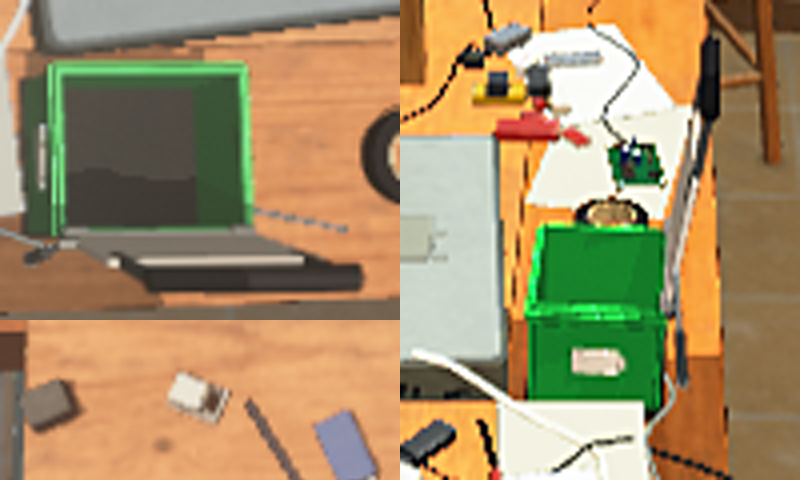

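The crop shows the bin rim: corners at about (342,195.5), (391.6,195.5), (392.6,237.4), (344,238) in the top picture. The flap stands upright on the robot side, and the blue battery is at about (216,172).

Run:
```python
from h import *
r=pix2z("top",[(341.9,195.4),(391.6,195.4),(392.7,237.4),(343.9,238)],95); print(r.round(1), r.mean(0))
e=r[0]-r[1]; print("len",np.linalg.norm(e),np.linalg.norm(r[1]-r[2]),"ydir",np.degrees(np.arctan2(e[1],e[0])))
# side view check: rim near-left, near-right, far-left in crop c
s=pix2z("side",[(240+127/4,70+313/4),(240+263/4,70+316/4),(240+137/4,70+226/4)],95);print(s.round(1))
for n,(x0,y0,x1,y1),z in(("top",(195,155,235,190),17),("side",(215,232,250,258),10)):
    im=cv2.imread(f"pics/{n}0.png").astype(int); m=np.zeros(im.shape[:2],np.uint8)
    m[y0:y1,x0:x1]=((im[...,0]-im[...,2])>20)[y0:y1,x0:x1]
    c=max(cv2.findContours(m,0,1)[0],key=cv2.contourArea); rc=cv2.minAreaRect(c); bx=cv2.boxPoints(rc);print(n,rc)
    q=pix2z(n,bx,z); print(q.round(1),q.mean(0).round(1)); 
    L=[np.linalg.norm(q[1]-q[0]),np.linalg.norm(q[2]-q[1])];k=int(L[1]>L[0]);v=q[1+k]-q[k];print(L,"long dir deg",np.degrees(np.arctan2(v[1],v[0])))
```

```text
[[ 517.4 -270.2   95. ]
 [ 514.  -387.    95. ]
 [ 417.  -382.7   95. ]
 [ 419.6 -269.4   95. ]] [ 467.0308614  -327.32783871   95.        ]
len 116.87254449979848 97.06955865472686 ydir 88.32178700443002
[[ 515.2 -265.7   95. ]
 [ 420.4 -267.1   95. ]
 [ 513.7 -380.6   95. ]]
top ((215.73712158203125, 171.78350830078125), (15.839400291442871, 8.833512306213379), 66.03751373291016)
[[610.6  49.2  17. ]
 [619.4  28.3  17. ]
 [581.2  12.3  17. ]
 [572.5  33.   17. ]] [595.9  30.7  17. ]
[np.float64(22.642467837914975), np.float64(41.39005714993482)] long dir deg -157.19107526100782
side ((232.2941131591797, 244.67648315429688), (10.186494827270508, 19.16031265258789), 75.96376037597656)
[[622.5  21.7  10. ]
 [578.6   3.2  10. ]
 [569.2  36.1  10. ]
 [612.1  53.9  10. ]] [595.6  28.7  10. ]
[np.float64(47.592490207698226), np.float64(34.24386378500041)] long dir deg -157.1250449391594
```

move_arm:
  commands:
    - [[0.5, 1, 4.5], [0, 0, 0], 0.5]
    - [[1, 2, 4], [0, 0, 0], 0.5]
    - [[2, 3, 3], [0, 0, 0], 0.5]
    - [[2.7, 4.1, 0], [0, 0, 3], 0.5]
    - [[2.7, 4.1, 0], [0, 0, 2.8], 0.5]
    - [[2.7, 4.1, 0], [0, 0, 0], 0.5]
    - [[2.7, 4.1, 0], [0, 0, 0], 0.5]
    - [[2.7, 4.1, 0], [0, 0, 0], 0.5]
    - [[2.7, 4.1, 0], [0, 0, 0], 0.5]
    - [[2.7, 4.1, 0], [0, 0, 0], 0.5]

```text
t: 1.1
eef_pos: [408.6, -248.4, 329.6]
tcp_rot: [3.142, 0.0, 0.4]
ft_force: [1.0, -0.7, -0.8]
opening: 0.498
grip_force: 0.0
```

move_arm:
  commands:
    - [[2.7, 4, 0], [0, 0, 0], 0.5]
    - [[2.7, 4, 0], [0, 0, 0], 0.5]
    - [[2.7, 4, -1], [0, 0, 0], 0.5]
    - [[2.7, 4, -1], [0, 0, 0], 0.5]
    - [[2.7, 4, -1], [0, 0, 0], 0.5]
    - [[2.7, 4, -1], [0, 0, 0], 0.5]
    - [[2.6, 4, -1], [0, 0, 0], 0.5]
    - [[0, 0, -5], [0, 0, 0], 0.5]
    - [[0, 0, -5], [0, 0, 0], 0.5]
    - [[0, 0, -5], [0, 0, 0], 0.5]

```text
t: 2.1
eef_pos: [595.7, 30.3, 127.8]
tcp_rot: [3.141, -0.0, 0.401]
ft_force: [0.0, -0.3, -1.1]
opening: 0.5
grip_force: 0.0
```

Run:
```python
from h import *
from cell import state, read_camera
s=state();print(s['eef_pos'],s['tcp_rot'])
im=read_camera("side");cv2.imwrite('pics/s2.png',cv2.resize(im[160:280,160:320],None,fx=5,fy=5,interpolation=cv2.INTER_CUBIC))
```

```text
[595.73997357  30.27024063 127.79824637] [ 3.14138309e+00 -1.88230749e-04  4.00992634e-01]
```

View pics/s2.png

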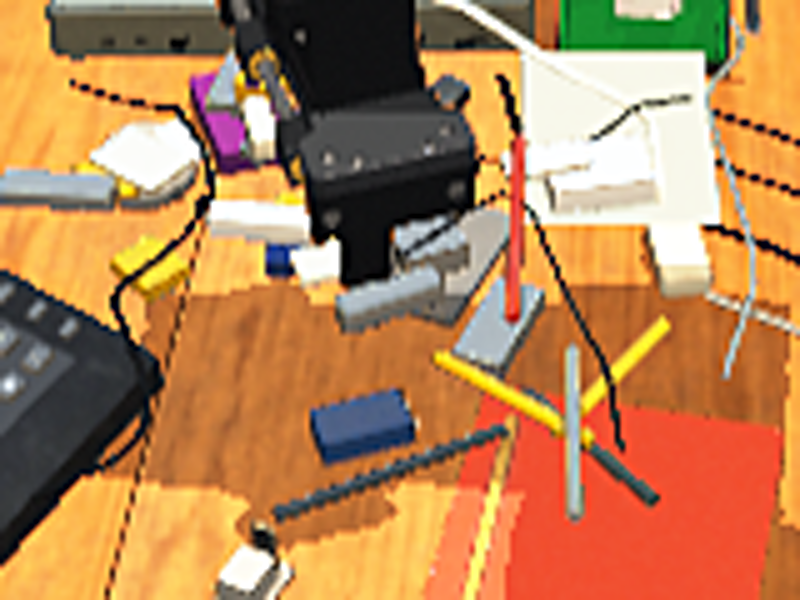

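Run:
```python
from h import *
y=np.radians(22.9);n=np.array([-np.sin(y),np.cos(y)])
q=np.r_[pix2z("top",[(192,160),(202.5,180)],3),pix2z("side",[(160+280/5,160+512/5),(160+380/5,160+472/5),(160+505/5,160+430/5)],3)]
print(q.round(0),((q[:,:2]-[596,30])@n).round(1))
```

```text
[[632.  94.   3.]
 [578.  67.   3.]
 [628.  82.   3.]
 [584.  54.   3.]
 [526.  23.   3.]] [45.5 41.2 35.  26.5 20.4]
```

move_arm:
  commands:
    - [[0, 0, -3], [0, 0, 0], 0.42]
    - [[0, 0, -3], [0, 0, 0], 0.42]
    - [[0, 0, -3], [0, 0, 0], 0.42]
    - [[0, 0, -2], [0, 0, 0], 0.42]
    - [[0, 0, -1.5], [0, 0, 0], 0.42]
    - [[0, 0, 0], [0, 0, 0], 0.42]
    - [[0, 0, 0], [0, 0, 0], 0]
    - [[0, 0, 0], [0, 0, 0], 0]
    - [[0, 0, 0], [0, 0, 0], 0]
    - [[0, 0, 0], [0, 0, 0], 0]

```text
t: 3.15
eef_pos: [596.7, 29.7, 5.9]
tcp_rot: [3.141, -0.002, 0.4]
ft_force: [-0.3, -0.6, 7.7]
opening: 0.274
grip_force: 30.0
```

move_arm:
  commands:
    - [[0, 0, 2], [0, 0, 0], 0]
    - [[0, 0, 5], [0, 0, 0], 0]
    - [[0, 0, 5], [0, 0, 0], 0]
    - [[0, -1, 4.5], [0, 0, 0], 0]
    - [[-1, -4, 2.5], [0, 0, -3], 0]
    - [[-1.5, -4.5, 0.5], [0, 0, -3], 0]
    - [[-1.5, -4.5, 0.5], [0, 0, -3], 0]
    - [[-1.5, -4.5, 0], [0, 0, -3], 0]
    - [[-1.5, -4.5, 0], [0, 0, -3], 0]
    - [[-1.5, -4.5, 0], [0, 0, -3], 0]

```text
t: 4.15
eef_pos: [510.1, -246.9, 205.3]
tcp_rot: [3.141, -0.001, 0.084]
ft_force: [0.4, 0.5, -1.0]
opening: 0.27
grip_force: 30.0
```

move_arm:
  commands:
    - [[-1.4, -4, 0], [0, 0, -3], 0]
    - [[-1.2, -3, 0], [0, 0, -2.8], 0]
    - [[-0.8, -1.1, 0], [0, 0, 0], 0]
    - [[0, 0, -3], [0, 0, 0], 0]
    - [[0, 0, -4], [0, 0, 0], 0]
    - [[0, 0, -4], [0, 0, 0], 0]
    - [[0, 0, -2], [0, 0, 0], 0]
    - [[0, 0, 0], [0, 0, 0], 0]

```text
t: 4.95
eef_pos: [476.1, -324.7, 72.4]
tcp_rot: [-3.138, 0.004, -0.014]
ft_force: [0.4, -0.0, -0.9]
opening: 0.271
grip_force: 30.0
```

Run:
```python
from h import *
from cell import state, read_camera
s=state();print(s['eef_pos'],s['tcp_rot'],s['ft_force'])
a=read_camera("side")[60:190,220:350];b=read_camera("top")[150:280,310:440]
cv2.imwrite('pics/s3.png',cv2.resize(np.hstack([a,b]),None,fx=3,fy=3,interpolation=cv2.INTER_CUBIC))
```

```text
[ 476.09832569 -324.73244058   72.41866453] [-3.13849169  0.00367375 -0.01383224] [ 0.38577511 -0.04161391 -0.94320228]
```

View pics/s3.png

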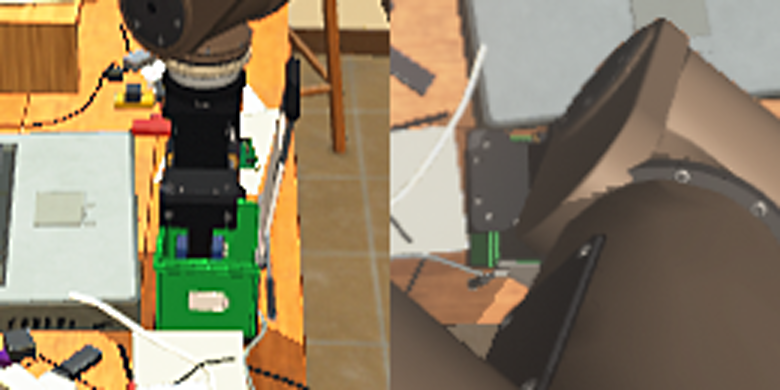

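The battery hangs inside the bin walls, between the fingers at about (200,245) in the crop, and the wrist is clear of the flap. I'll lower it a little and release.

move_arm:
  commands:
    - [[0, 0, -1], [0, 0, 0], 0]
    - [[0, 0, -1], [0, 0, 0], 0]
    - [[0, 0, 0], [0, 0, 0], 0]
    - [[0, 0, 0], [0, 0, 0], 0.5]
    - [[0, 0, 0], [0, 0, 0], 0.5]
    - [[0, 0, 0], [0, 0, 0], 0.5]
    - [[0, 0, 4], [0, 0, 0], 0.5]
    - [[0, 0, 5], [0, 0, 0], 0.5]
    - [[0, 0, 5], [0, 0, 0], 0.5]
    - [[0, 0, 5], [0, 0, 0], 0.5]

```text
t: 6.05
eef_pos: [476.7, -326.1, 247.0]
tcp_rot: [3.141, -0.0, -0.015]
ft_force: [0.7, 0.5, -0.5]
opening: 0.499
grip_force: 0.0
```

move_arm:
  commands:
    - [[0, 0, 4], [0, 0, 4], 0.5]
    - [[0, 0, 4], [0, 0, 8.5], 0.5]
    - [[-0.5, 0, 0], [0, 0, 8.5], 0.5]
    - [[-1, 0, 0], [0, 0, 8.5], 0.5]
    - [[-1, 0, 0], [0, 0, 8.5], 0.5]
    - [[-1, 0, 0], [0, 0, 8.5], 0.5]
    - [[-1, 0, 0], [0, 0, 8.5], 0.5]
    - [[-1, 0, 0], [0, 0, 8.5], 0.5]
    - [[-1, 0, 0], [0, 0, 8.5], 0.5]
    - [[-1, 0, 0], [0, 0, 8.5], 0.5]

```text
t: 7.05
eef_pos: [401.5, -326.2, 324.9]
tcp_rot: [3.141, 0.0, 1.396]
ft_force: [-0.2, -0.4, 0.4]
opening: 0.504
grip_force: 0.0
```

Run:
```python
from h import *
from cell import state, read_camera
s=state();print(s['eef_pos'],s['tcp_rot'],s['ft_force'],s['joints'])
a=read_camera("side")[60:190,220:350];b=read_camera("top")[150:280,310:440]
cv2.imwrite('pics/s4.png',cv2.resize(np.hstack([a,b]),None,fx=3,fy=3,interpolation=cv2.INTER_CUBIC))
print("exp bar",proj("side",[(398,-325,247),(398,-282,247),(398,-368,247)]).round(1),"tcp",proj("side",[s['eef_pos']]))
```

```text
[ 401.51248652 -326.19930397  324.9146625 ] [3.14117490e+00 2.18255045e-04 1.39577587e+00] [-0.17602852 -0.42152354  0.36656236] [-8.10045152e-01  2.34907924e-01  1.65696270e+00  7.59999974e-05
  1.24925624e+00 -6.35048741e-01]
exp bar [[316.9  89.9]
 [317.3  97.6]
 [316.5  82.5]] tcp [[317.50042364  62.01389029]]
```

View pics/s4.png

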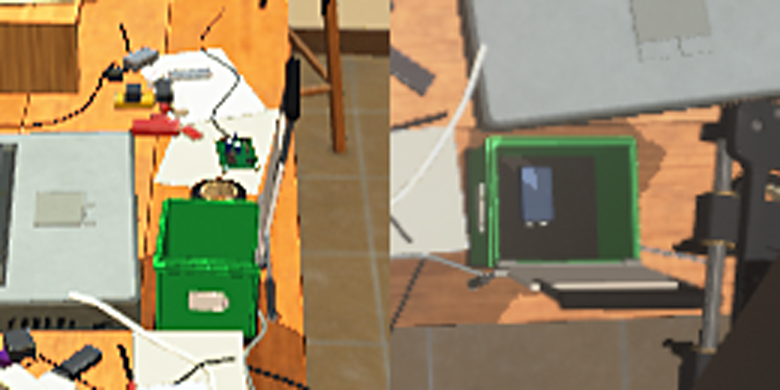

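move_arm:
  commands:
    - [[-0.3, 0, 0], [0, 0, 5], 0.5]
    - [[0, 0, 0], [0, 0, 4], 0.5]
    - [[0, 0, -3], [0, 0, 0], 0.5]
    - [[0, 0, -4], [0, 0, 0], 0.5]
    - [[0, 0, -2], [0, 0, 0], 0.5]
    - [[0, 0, -1], [0, 0, 0], 0.5]
    - [[0, 0, 0], [0, 0, 0], 0]
    - [[0, 0, 0], [0, 0, 0], 0]
    - [[0, 0, 0], [0, 0, 0], 0]
    - [[0, 0, 0], [0, 0, 0], 0]

```text
t: 8.15
eef_pos: [399.3, -326.5, 225.6]
tcp_rot: [3.14, 0.001, 1.546]
ft_force: [0.4, -0.5, 0.3]
opening: 0.227
grip_force: 0.0
```

move_arm:
  commands:
    - [[0, 0, 0], [0, 0, 0], 0]
    - [[0, 0, 0], [0, 0, 0], 0]
    - [[0, 0, 0], [0, 0, 0], 0]

```text
t: 8.45
eef_pos: [399.1, -326.5, 225.3]
tcp_rot: [3.141, 0.001, 1.547]
ft_force: [-0.4, 0.7, 6.6]
opening: 0.139
grip_force: 30.0
```

Run:
```python
import numpy as np
# bar offsets from start (1.7) along the arc, 5 calls; world x = 417-(-148cos th)
th=np.linspace(1.7,0,18)
x=148*np.cos(th)-148*np.cos(1.7); z=148*np.sin(th)-148*np.sin(1.7)
for a,b,c,d,e in zip(th,x,z,np.diff(x,prepend=x[0]),np.diff(z,prepend=z[0])):print(*np.round([a,b,c,d,e],2))
```

```text
1.7 0.0 0.0 0.0 0.0
1.6 14.75 1.17 14.75 1.17
1.5 29.54 0.86 14.79 -0.31
1.4 44.22 -0.92 14.69 -1.78
1.3 58.66 -4.16 14.43 -3.24
1.2 72.7 -8.82 14.04 -4.66
1.1 86.2 -14.87 13.5 -6.04
1.0 99.03 -22.23 12.83 -7.36
0.9 111.07 -30.83 12.03 -8.61
0.8 122.18 -40.6 11.11 -9.76
0.7 132.27 -51.42 10.08 -10.82
0.6 141.22 -63.2 8.95 -11.78
0.5 148.95 -75.81 7.73 -12.61
0.4 155.39 -89.13 6.43 -13.32
0.3 160.46 -103.03 5.07 -13.9
0.2 164.12 -117.36 3.66 -14.33
0.1 166.33 -131.99 2.21 -14.63
0.0 167.07 -146.77 0.74 -14.78
```

move_arm:
  commands:
    - [[0.4, 0, 0.05], [0, 0, 0], 0]
    - [[0.5, 0, 0.04], [0, 0, 0], 0]
    - [[0.57, 0, 0.03], [0, 0, 0], 0]
    - [[0.5, 0, 0], [0, 0, 0], 0]
    - [[0.5, 0, -0.01], [0, 0, 0], 0]
    - [[0.48, 0, -0.02], [0, 0, 0], 0]
    - [[0.49, 0, -0.04], [0, 0, 0], 0]
    - [[0.49, 0, -0.06], [0, 0, 0], 0]
    - [[0.49, 0, -0.08], [0, 0, 0], 0]

```text
t: 9.35
eef_pos: [443.8, -327.3, 223.7]
tcp_rot: [3.141, 0.002, 1.547]
ft_force: [-2.3, -8.3, 5.0]
opening: 0.139
grip_force: 30.0
```

move_arm:
  commands:
    - [[0.48, -0.06, -0.1], [0, 0, 0], 0]
    - [[0.48, -0.06, -0.11], [0, 0, 0], 0]
    - [[0.48, -0.02, -0.12], [0, 0, 0], 0]
    - [[0.47, -0.01, -0.14], [0, 0, 0], 0]
    - [[0.47, -0.01, -0.16], [0, 0, 0], 0]
    - [[0.46, -0.02, -0.17], [0, 0, 0], 0]
    - [[0.45, -0.01, -0.19], [0, 0, 0], 0]
    - [[0.45, -0.01, -0.2], [0, 0, 0], 0]
    - [[0.45, -0.02, -0.22], [0, 0, 0], 0]

```text
t: 10.25
eef_pos: [485.4, -328.5, 209.4]
tcp_rot: [3.142, -0.0, 1.547]
ft_force: [-0.2, -2.8, 0.2]
opening: 0.14
grip_force: 30.0
```

move_arm:
  commands:
    - [[0.43, -0.03, -0.23], [0, 0, 0], 0]
    - [[0.43, -0.02, -0.25], [0, 0, 0], 0]
    - [[0.42, -0.02, -0.26], [0, 0, 0], 0]
    - [[0.41, -0.01, -0.28], [0, 0, 0], 0]
    - [[0.4, -0.01, -0.29], [0, 0, 0], 0]
    - [[0.39, -0.01, -0.3], [0, 0, 0], 0]
    - [[0.38, -0.01, -0.31], [0, 0, 0], 0]
    - [[0.37, -0.01, -0.32], [0, 0, 0], 0]
    - [[0.36, -0.01, -0.34], [0, 0, 0], 0]

```text
t: 11.15
eef_pos: [521.4, -329.9, 183.6]
tcp_rot: [3.141, 0.0, 1.547]
ft_force: [-1.2, -3.2, 1.1]
opening: 0.139
grip_force: 30.0
```

move_arm:
  commands:
    - [[0.27, -0.02, -0.26], [0, 0, 0], 0]
    - [[0.26, -0.02, -0.27], [0, 0, 0], 0]
    - [[0.25, -0.01, -0.27], [0, 0, 0], 0]
    - [[0.25, -0.01, -0.28], [0, 0, 0], 0]
    - [[0.24, 0, -0.29], [0, 0, 0], 0]
    - [[0.23, -0.01, -0.29], [0, 0, 0], 0]
    - [[0.22, 0, -0.3], [0, 0, 0], 0]
    - [[0.21, -0.01, -0.3], [0, 0, 0], 0]
    - [[0.2, 0, -0.31], [0, 0, 0], 0]
    - [[0.19, -0.01, -0.31], [0, 0, 0], 0]

```text
t: 12.15
eef_pos: [544.4, -330.8, 154.8]
tcp_rot: [3.141, 0.0, 1.547]
ft_force: [-0.8, -1.4, 0.0]
opening: 0.135
grip_force: 30.0
```

Run:
```python
from h import *
from cell import state, read_camera
s=state();p=s['eef_pos'];print(p,s['opening'],s['ft_force'])
a=read_camera("side")[80:180,220:320]
cv2.imwrite('pics/s5.png',cv2.resize(a,None,fx=6,fy=6,interpolation=cv2.INTER_CUBIC))
t=.55
for dy in(45,-45):print("bar exp crop",(proj("side",[(417+148*np.cos(t),-328+dy,100+148*np.sin(t))])-[220,80])*6)
print("tcp",(proj("side",[p])-[220,80])*6)
```

```text
[ 544.40106426 -330.77952519  154.80230943] 0.1354790601165633 [-0.78218136 -1.42457104  0.03218717]
bar exp crop [[251.32662053 235.37340737]]
bar exp crop [[264.28850929 137.73157289]]
tcp [[256.2069253  224.32359153]]
```

View pics/s5.png

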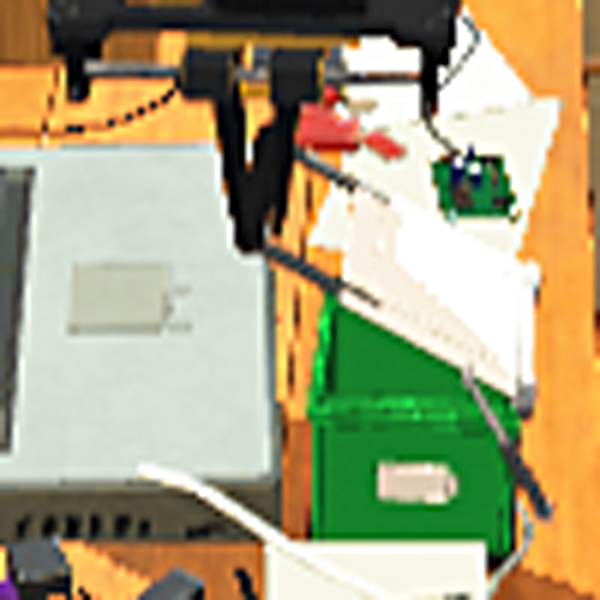

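The bar's near end, at about (250,240) in the crop, is within about 3 mm of where it should be. The fingers still hold it, so I'll continue down the arc, more slowly.

move_arm:
  commands:
    - [[0.19, -0.01, -0.31], [0, 0, 0], 0]
    - [[0.18, -0.01, -0.32], [0, 0, 0], 0]
    - [[0.17, -0.01, -0.32], [0, 0, 0], 0]
    - [[0.16, 0, -0.33], [0, 0, 0], 0]
    - [[0.16, -0.01, -0.33], [0, 0, 0], 0]
    - [[0.15, 0, -0.34], [0, 0, 0], 0]
    - [[0.14, -0.01, -0.34], [0, 0, 0], 0]
    - [[0.13, 0, -0.35], [0, 0, 0], 0]
    - [[0.12, 0, -0.35], [0, 0, 0], 0]
    - [[0.11, 0, -0.36], [0, 0, 0], 0]

```text
t: 13.2
eef_pos: [559.2, -331.3, 121.2]
tcp_rot: [-3.141, -0.0, 1.547]
ft_force: [-2.6, -2.9, -1.9]
opening: 0.141
grip_force: 30.0
```

move_arm:
  commands:
    - [[0.07, 0, -0.21], [0, 0, 0], 0]
    - [[0.07, 0, -0.21], [0, 0, 0], 0]
    - [[0.06, -0.01, -0.21], [0, 0, 0], 0]
    - [[0.06, 0, -0.21], [0, 0, 0], 0]
    - [[0.05, 0, -0.22], [0, 0, 0], 0]
    - [[0.05, 0, -0.22], [0, 0, 0], 0]
    - [[0.04, 0, -0.22], [0, 0, 0], 0]
    - [[0.04, 0, -0.22], [0, 0, 0], 0]
    - [[0.03, 0, -0.22], [0, 0, 0], 0]
    - [[0.03, 0, -0.22], [0, 0, 0], 0]

```text
t: 14.2
eef_pos: [563.7, -331.4, 99.7]
tcp_rot: [-3.14, -0.0, 1.547]
ft_force: [-5.0, -3.9, -1.3]
opening: 0.139
grip_force: 30.0
```

move_arm:
  commands:
    - [[0.02, 0, -0.14], [0, 0, 0], 0]
    - [[0.02, 0, -0.14], [0, 0, 0], 0]
    - [[0.01, 0, -0.13], [0, 0, 0], 0]
    - [[0.01, 0, -0.13], [0, 0, 0], 0]
    - [[0, 0, -0.12], [0, 0, 0], 0]
    - [[0, 0, -0.11], [0, 0, 0], 0]
    - [[0, 0, -0.1], [0, 0, 0], 0]
    - [[0, 0, -0.1], [0, 0, 0], 0]
    - [[0, 0, -0.1], [0, 0, 0], 0]
    - [[0, 0, -0.1], [0, 0, 0], 0]

```text
t: 15.2
eef_pos: [564.6, -331.4, 88.2]
tcp_rot: [-3.141, -0.0, 1.547]
ft_force: [-4.9, -2.5, -1.8]
opening: 0.139
grip_force: 30.0
```

move_arm:
  commands:
    - [[0, 0, -0.1], [0, 0, 0], 0]
    - [[0, 0, -0.1], [0, 0, 0], 0]
    - [[0, 0, -0.1], [0, 0, 0], 0]
    - [[0, 0, -0.1], [0, 0, 0], 0]
    - [[0, 0, -0.1], [0, 0, 0], 0]
    - [[0, 0, -0.1], [0, 0, 0], 0]
    - [[0, 0, -0.1], [0, 0, 0], 0]
    - [[0, 0, -0.1], [0, 0, 0], 0]

```text
t: 16.0
eef_pos: [564.8, -331.5, 83.2]
tcp_rot: [3.141, 0.001, 1.547]
ft_force: [-14.6, 3.7, 33.2]
opening: 0.138
grip_force: 30.0
```

move_arm:
  commands:
    - [[0, 0, 0.1], [0, 0, 0], 0]
    - [[0, 0, 0.1], [0, 0, 0], 0]

```text
t: 16.2
eef_pos: [564.7, -331.5, 83.6]
tcp_rot: [3.141, 0.001, 1.547]
ft_force: [-5.8, -4.2, 2.0]
opening: 0.139
grip_force: 30.0
```

Run:
```python
from h import *
from cell import state, read_camera
s=state();p=s['eef_pos'];print(p,s['opening'],s['ft_force'])
a=read_camera("side")[80:180,220:320]
cv2.imwrite('pics/s6.png',cv2.resize(a,None,fx=6,fy=6,interpolation=cv2.INTER_CUBIC))
for t in(0,.1):
  for dy in(45,-45):print(t,"bar exp crop",(proj("side",[(417+148*np.cos(t),-330+dy,100+148*np.sin(t))])-[220,80])*6)
```

```text
[ 564.67471737 -331.45639915   83.58576285] 0.13933468775064117 [-5.81186022 -4.2003195   1.99069645]
0 bar exp crop [[207.1805595  374.37888496]]
0 bar exp crop [[221.86492027 273.47859277]]
0.1 bar exp crop [[208.10344885 348.03072531]]
0.1 bar exp crop [[222.84236822 247.76127235]]
```

View pics/s6.png

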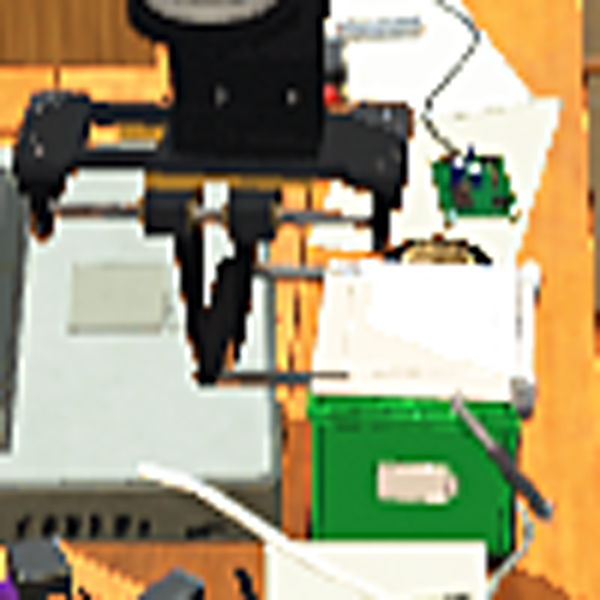

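The flap lies level: its bar end is at about (207,377) in the crop, and I expected (207,374) when shut. I'll open the fingers slightly and retreat straight up.

move_arm:
  commands:
    - [[0, 0, 0], [0, 0, 0], 0.33]
    - [[0, 0, 0], [0, 0, 0], 0.33]
    - [[0, 0, 0], [0, 0, 0], 0.33]
    - [[0, 0, 0], [0, 0, 0], 0.33]
    - [[0, 0, 1], [0, 0, 0], 0.33]
    - [[0, 0, 2], [0, 0, 0], 0.33]
    - [[0, 0, 4], [0, 0, 0], 0.33]
    - [[0, 0, 5], [0, 0, 0], 0.33]
    - [[0, 0, 5], [0, 0, 0], 0.33]
    - [[0, 0, 0], [0, 0, 0], 0.33]

```text
t: 17.25
eef_pos: [566.7, -332.4, 260.4]
tcp_rot: [3.132, 0.007, 1.547]
ft_force: [0.6, 0.6, -0.3]
opening: 0.328
grip_force: 0.0
```

Run:
```python
from h import *
from cell import state, read_camera
s=state();p=s['eef_pos'];print(p,s['opening'],s['ft_force'],s['t'])
a=read_camera("side")[80:180,220:320]
cv2.imwrite('pics/s7.png',cv2.resize(a,None,fx=4,fy=4,interpolation=cv2.INTER_CUBIC))
```

```text
[ 566.67167622 -332.39427068  260.38587672] 0.3284053436580285 [ 0.64177515  0.64536576 -0.29799139] 17.25
```

View pics/s7.png

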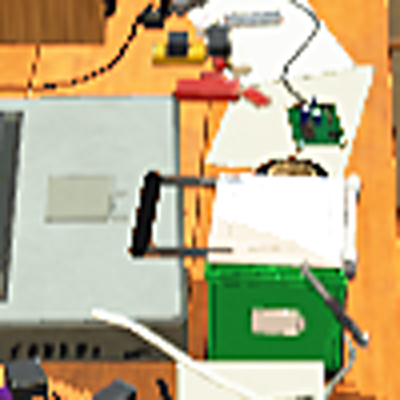

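The flap stays level and shut, with the bar at about (145,215) in the crop. The arm is clear and touching nothing.

```bash
python3 -c "
from cell import env
print(env.job_done())"
```

```text
the job is handed in; nothing more can be done
None
```

The battery is in the bin, the flap was eased fully shut by its bar and stayed shut, the arm is clear, and the job was handed in at about 17 s of the 56 s allowed.

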